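# Close the wax mould and hold it shut

## Task

Close the ring mould whose base stands on the dark steel disc: take the cover of the same colour by its grip rib, set it the right way round (white dot over white dot) on the two dowels, and push it down until it lies flush on the base. Keep gripping the rib and pressing straight down with about 15 newtons, and finish like that, still holding the mould shut: do not let go. Leave the other cover, the signet ring, the needle file and the little brass cup where they are.

Things in the scene. Friction and masses are not known exactly. Their poses are not given: they have to be found in the camera images.
- steel_disc: dark steel disc, fixed, 128 mm diameter, 8 mm thick, origin at the centre of its underside on the bench. The mould base to close is the one centred on this disc; the other base stands on a brown cork disc of the same size and must stay open
- base_blue: blue mould base, fixed block 100 x 56 x 22 mm (x, y, z), origin at the centre of its underside (8 mm above the bench, on a round disc), z up. Two dowels stand 14 mm up from its top at y = 0, their top 3 mm tapered: thick (12 mm dia.) at x = +36 mm, thin (8 mm) at x = -36 mm. A white dot marks the thick dowel's end (corner +x, -y)
- base_red: red mould base, fixed block 100 x 56 x 22 mm (x, y, z), origin at the centre of its underside (8 mm above the bench, on a round disc), z up. Two dowels stand 14 mm up from its top at y = 0, their top 3 mm tapered: thick (12 mm dia.) at x = +30 mm, thin (8 mm) at x = -30 mm. A white dot marks the thick dowel's end (corner +x, -y)
- cover_blue: blue mould cover, loose, 0.18 to 0.37 kg: plate 100 x 56 x 20 mm (x, y, z), origin at the centre of its underside, z up, lying flat right side up. Through holes at y = 0, 1 mm wider than the dowels all round: 14 mm at x = +36 mm, 10 mm at x = -36 mm. White dot at the large hole's end (corner +x, -y). Closed flush: origin 22 mm above the blue base's origin, axes parallel
- cover_red: red mould cover, loose, 0.18 to 0.37 kg: plate 100 x 56 x 20 mm (x, y, z), origin at the centre of its underside, z up, lying flat right side up. Through holes at y = 0, 1 mm wider than the dowels all round: 14 mm at x = +30 mm, 10 mm at x = -30 mm. White dot at the large hole's end (corner +x, -y). Closed flush: origin 22 mm above the red base's origin, axes parallel
- cover_blue_grip (a point): centre of the bare aluminium grip rib on top of the blue cover, 35 mm above the cover's underside; the rib is 36 mm long (cover's x), 24 mm wide (y) and 30 mm high, from 20 to 50 mm above the underside. Pinch it across y, from above
- cover_red_grip (a point): centre of the bare aluminium grip rib on top of the red cover, 35 mm above the cover's underside; the rib is 36 mm long (cover's x), 24 mm wide (y) and 30 mm high, from 20 to 50 mm above the underside. Pinch it across y, from above
- signet_ring: silver-coloured finger ring lying flat, 24 mm diameter, up to 13 mm high, origin at the centre of its underside; leave alone
- needle_file: needle file with a wooden handle, 160 mm long (x), 10 mm wide, 8 mm high, origin near its middle on the bench; leave alone
- stone_cup: small open brass cup, 60 mm diameter, 25 mm high, origin at the centre of its underside; leave alone

How it is judged:
By the outcome, as a careful person would: the job done as asked, in the order asked, and still so for the second after the job is handed in, while the arm keeps its last pose, push and grip.
It also fails if it takes over 42 s, if anything falls off the work surface, if the arm or the gripper's body presses on something with over 40 N, if the wrist force passes 120 N, or if a joint passes its speed limit or range.

## Robot

A 6-joint arm with a two-finger parallel gripper is mounted at the origin on the work surface. World frame = base frame: x ahead of the robot, y to its left, z up, the work surface at z = 0. Lengths are in mm, angles in rad, forces in N, time in s.
With the tool pointing down it reaches from about 275 to 750 mm from the base axis. Payload 10.2 kg.
Tool frame: the origin (TCP) lies at the very end of the fingers, on their centre line; the grasp point (between the pads) lies 19 mm behind it; z points along the fingers, y is the line along which they close (so a half turn about z gives the same grasp; the last joint's range is limited). The gripper opens to 85 mm and grips with 20 to 120 N. Pads are 22 mm wide; open, the fingers measure 114 mm over their backs; the gripper's body (76 mm by 85 mm) begins 54 mm behind the grasp point. The pads swing forward as they close: fully open they stand 13 mm farther back than shut.
Start: joints at [-1.564, 0.313, 1.498, -0, 1.331, -0.223], TCP at [119.572, -511.208, 231.294] pointing down, gripper open.
Joint ranges: [-2.94, 2.94], [-0.97, 2.17], [0.19, 2.56], [-1.23, 4.37], [0.02, 3.11], [-2.88, 2.88]. Speed limits (rad/s): [2.39, 2.39, 3.01, 3.14, 3.14, 3.14].

## Interface

Orientations are given as a unit quaternion [w, x, y, z].
In Python, from rig import ctrl, vision gives the robot as it stands. The module is installed in compiled form; this text tells all that it offers.
- The arm moves only by the tool play_rows, never from a script. Its arguments are lists of equal length, an entry for each row: "translation": the shift along the tool's x, y, z in m, a list of three; "rotation": the turn, a rotation vector about the tool's x, y, z in rad, a list of three; "gripper": the gripper's target within -1 to 1 (shut at 1, half-way at 0, fully open at -1). A call has 1 to 10 rows; each row is the pose to reach, as a shift and turn from the pose commanded when the call began, along the tool's axes at that moment; what a row does not reach only later rows make up. A row lasts 1/8 s, in which the tool goes at most 62.5 mm and 10.7 degrees, less where a joint would pass 70% of its speed; a pose out of reach is approached as far as the arm can. A call with a gripper value outside its range is refused whole. The fingers move at their own pace and stop on an object; "force" is the grip in N (left out, the last holds). Time passes only in rows, so rows that repeat a pose let the fingers close. It gives the time, the measured TCP pose, the force, the opening and the grip force at its end, in the units of the state.
- ctrl.sense(): the state, without advancing time (a new reading comes with each control period).
- vision.capture(name): name is "scene" or "top"; returns a dict with "pixels" (384x512x3 uint8, red, green, blue), "vfov" (degrees; the focal length in pixels is half the picture's height over the tangent of half this angle, whatever the lens; pixels are square), "cx", "cy" (the principal point, pixels), "rvec" (rotation vector, rad) and "tvec" (3), from world to camera coordinates, as OpenCV has them. Camera axes: x right, y down, z forward; pixel columns grow to the right and rows downward; lengths in mm; the calibration is good to about 2 mm. A picture is of the moment at which its call begins. There is no depth.
- ctrl.finish_job(): hands the job in; it is judged then, once.
The state is a dict: "time_s": time; "joints": joint angles; "dq": joint speeds; "tau": joint torques, N m; "eef_pos": TCP position; "ee_rot": TCP orientation; "force": force on the tool from outside, world axes, zero at the start; "wrist_torque": the same for the moment, N m; "grip_width": opening from 0.0 (shut) to 1.0 (fully open); "grip_force": force on a finger pad.
Only numpy, scipy, OpenCV 4.12 (cv2) and the standard library are available. Lean on these libraries where they do the work, as an engineer would, in place of code of your own. Each camera call takes 0.05 s, during which the arm holds its last target. There are 200 camera calls.

## Working session

There is one attempt and no reset: what is moved stays moved. The work goes in short steps, Python scripts to look and compute and a tool call to move; the robot and the scene stay as the last step left them, time stands still between calls to the robot, and variables do not carry over. Pictures are saved under pics/ and viewed, at most 10 in all, crops included, and the job is handed in when it is done.

Besides the shell and the picture viewer there is one more tool, called after "Request:" as a command line: name --argument value ..., lists and objects as JSON in quotes. play_rows: Moves the arm, as the interface text tells. Its arguments: {"type":"object","properties":{"translation":{"type":"array"},"rotation":{"type":"array"},"gripper":{"type":"array"},"force":{"type":"number"}},"required":["translation","rotation","gripper"]}

```bash
mkdir -p pics; python3 - <<'E'
from rig import ctrl, vision
import cv2,pickle
for n in("scene","top"):
    c=vision.capture(n); pickle.dump(c,open(n+'.pkl','wb'))
    cv2.imwrite(f'pics/{n}0.png',cv2.cvtColor(c['pixels'],cv2.COLOR_RGB2BGR))
    print(n,{k:v for k,v in c.items() if k!='pixels'})
print(ctrl.sense())
E
```

```text
scene {'vfov': 45.69971079227729, 'cx': 248.94689581641074, 'cy': 189.20759178457217, 'rvec': array([ 2.0618558 ,  0.62112399, -0.36912809]), 'tvec': array([-523.17744602, -118.4457147 , 1352.26449543])}
top {'vfov': 55.70622455056392, 'cx': 253.6477262513928, 'cy': 192.2339301703233, 'rvec': array([ 2.18588786, -2.19229806,  0.08215093]), 'tvec': array([ 26.20741059, 627.22317144, 906.57961905])}
{'time_s': 0.1, 'joints': array([-1.56439177e+00,  3.13342727e-01,  1.49835434e+00,  1.44908365e-05,
        1.33099649e+00, -2.23412820e-01]), 'dq': array([ 1.52954262e-03, -4.54029067e-05, -3.08706611e-03, -1.07280303e-03,
       -8.79577599e-04,  3.69280334e-04]), 'tau': array([ 1.12698737e-03, -4.12902939e+01, -2.60142928e+01, -2.55913201e-04,
        3.05699643e-03, -8.20793076e-06]), 'eef_pos': array([ 119.5785409 , -510.96731278,  230.82111207]), 'ee_rot': array([-5.46450842e-04,  9.93405305e-01,  1.14654247e-01,  6.66047363e-05]), 'force': array([-0.61491993,  0.092407  ,  0.50343296]), 'wrist_torque': array([-0.01073675,  0.00754967,  0.02426036]), 'grip_force': 0.0, 'grip_width': 1.0009276138767382}
```

View pics/scene0.png

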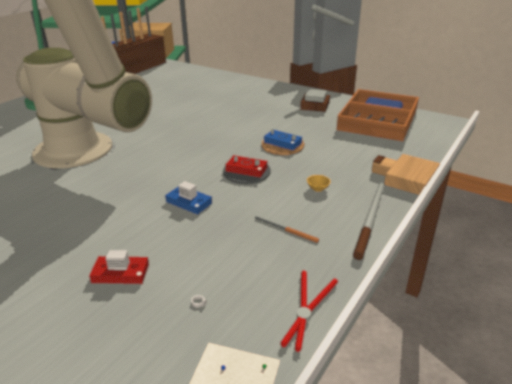

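View pics/top0.png

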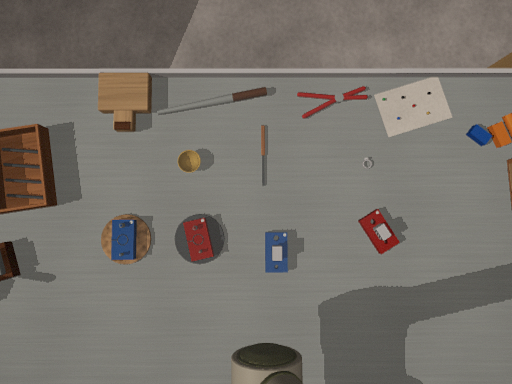

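The scene view shows the red base on the dark disc at (247,168) and the red cover at (120,268). In the top view the base is at (198,240) with its white dot near (203,221), and the red cover is at (380,231) with its dot near (377,212). Next I'll look at enlarged crops.

```bash
python3 - <<'E'
import cv2,pickle,numpy as np
T=pickle.load(open('top.pkl','rb'))['pixels'];S=pickle.load(open('scene.pkl','rb'))['pixels']
def crop(I,x,y,r=28): return cv2.resize(I[y-r:y+r,x-r:x+r],(390,290) if 0 else (300,300),interpolation=cv2.INTER_NEAREST)
o=np.vstack([np.hstack([crop(T,198,240),crop(T,380,231)]),np.hstack([crop(S,247,168),crop(S,120,268,34)])])
cv2.imwrite('pics/crop0.png',o[...,::-1])
E
```

```text
(no output)
```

View pics/crop0.png

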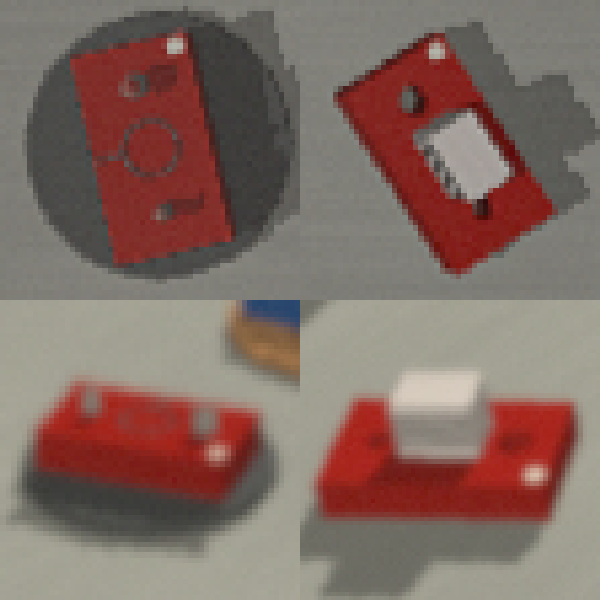

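The crops show both red top faces, their white dots and the dowels and holes clearly. The dots are at the upper right ends in the top view. Now I'll measure.

```bash
cat > h.py <<'E'
import cv2,numpy as np,pickle
class Cam:
    def __init__(s,c):
        s.I=c['pixels'];f=s.I.shape[0]/2/np.tan(np.radians(c['vfov'])/2)
        s.K=np.array([[f,0,c['cx']],[0,f,c['cy']],[0,0,1]]);s.R=cv2.Rodrigues(c['rvec'])[0];s.t=np.array(c['tvec']).ravel()
        s.P=s.K@np.c_[s.R,s.t];s.C=-s.R.T@s.t
    def ray(s,p): d=s.R.T@np.linalg.solve(s.K,np.r_[p,1.]);return d/np.linalg.norm(d)
    def plane(s,p,z): d=s.ray(p);return s.C+d*(z-s.C[2])/d[2]
    def proj(s,X): q=s.P@np.r_[X,1.];return q[:2]/q[2]
def tri(a,p,b,q):
    d,e=a.ray(p),b.ray(q);st=np.linalg.lstsq(np.c_[d,-e],b.C-a.C,rcond=None)[0]
    A,B=a.C+st[0]*d,b.C+st[1]*e;return (A+B)/2,np.linalg.norm(A-B)
U=8
def up(I,x,y,r):
    return cv2.resize(I[y-r:y+r,x-r:x+r],None,fx=U,fy=U,interpolation=cv2.INTER_CUBIC).astype(float),np.array([x-r,y-r])
def topix(p,o): return (np.asarray(p,float)+.5)/U-.5+o
def dot(I,x,y,r=5):   # white blob centroid near pixel, on red
    W,o=up(I,x,y,r);g=W[...,1:].mean(2);g=np.clip(g-(g.min()+g.max())/2,0,None)
    yy,xx=np.indices(g.shape);return topix([(g*xx).sum()/g.sum(),(g*yy).sum()/g.sum()],o)
def topface(I,x,y,r,lvl):
    W,o=up(I,x,y,r);red=W[...,0]-W[...,1:].mean(2);m=(red>lvl).astype(np.uint8)
    c=max(cv2.findContours(m,0,1)[0],key=cv2.contourArea)
    return cv2.convexHull(c)[:,0],o,red
E
cat > m.py <<'E'
from h import *
T=Cam(pickle.load(open('top.pkl','rb')));S=Cam(pickle.load(open('scene.pkl','rb')))
print('camC',T.C.round(),S.C.round())
for nm,(x,y),z,d1,d2 in(('base',(198,240),30,(203,221),(259,168+29-28+0)),('cover',(380,231),20,(377,212),(146,274))):
    if nm=='base': d1=(198-28+int(175/5.36),240-28+int(46/5.36));d2=(247-28+int(217/5.36),168-28+int(155/5.36))
    else: d1=(380-28+int(137/5.36),231-28+int(50/5.36));d2=(120-34+int(235/4.41),268-34+int(175/4.41))
    p,q=dot(T.I,*d1),dot(S.I,*d2);X,g=tri(T,p,S,q)
    print(nm,'dot',p.round(2),q.round(2),X.round(1),'gap',round(g,1),'plane',T.plane(p,z).round(1))
    W,o,red=topface(T.I,x,y,28,0)
    print(' red pct',np.percentile(red,[50,90,95,99]).round())
    for lvl in(50,60,70,80,90):
        h,o,_=topface(T.I,x,y,28,lvl)
        w=np.array([T.plane(topix(k,o),z)[:2] for k in h],np.float32);(c,s,a)=cv2.minAreaRect(w)
        print('  ',lvl,np.round(c,1),np.round(s,1),round(a,2))
E
python3 m.py
```

```text
camC [563.  30. 948.] [1121. -700.  608.]
base dot [202.01 220.06] [258.43 166.77] [557.3 154.3  33.9] gap 0.9 plane [556.9 154.6  30. ]
 red pct [ 4. 86. 88. 92.]
   50 [509.4 164.9] [100.4  56.8] 13.07
   60 [509.3 165. ] [99.9 56.1] 13.07
   70 [509.3 165.1] [99.2 55.4] 13.06
   80 [509.2 165.2] [98.6 54.6] 13.11
   90 [473.9 133.6] [15.4  7.7] 15.49
cover dot [375.87 209.92] [138.59 273.04] [ 579.7 -289.    21.3] gap 4.4 plane [ 581.2 -287.8   20. ]
 red pct [  4.  99. 102. 107.]
   50 [ 526.9 -293.4] [102.3  60.8] 31.86
   60 [ 526.9 -293.5] [101.5  60. ] 31.87
   70 [ 526.9 -293.8] [100.8  59. ] 31.96
   80 [ 527.  -294.1] [99.9 57.7] 31.96
   90 [ 527.2 -294.4] [98.9 56.8] 31.68
```

```bash
cat > m2.py <<'E'
from h import *
T=Cam(pickle.load(open('top.pkl','rb')));S=Cam(pickle.load(open('scene.pkl','rb')))
def blob(I,x,y,r,t):
    W,o=up(I,x,y,r);m=((W.min(2)>t)&(W[...,0]-W[...,2]<60)).astype(np.uint8)
    c=max(cv2.findContours(m,0,1)[0],key=cv2.contourArea);M=cv2.moments(c)
    return topix([M['m10']/M['m00'],M['m01']/M['m00']],o),np.array([topix(k,o) for k in cv2.convexHull(c)[:,0]]),cv2.contourArea(c)/U/U
xT,yT=380-28+int(172/5.36),231-28+int(155/5.36);xS,yS=120-34+int(437-300)//4,0
xS,yS=120-34+int(136/4.41),268-34+int(95/4.41)
print('vals',T.I[yT,xT],S.I[yS-2,xS],S.I[yS+9,xS])
for tT,tS in((140,192),(150,200),(160,205)):
    p,hp,a=blob(T.I,xT,yT,11,tT);q,hq,b=blob(S.I,xS,yS,16,tS)
    X,g=tri(T,p,S,q);w=np.array([T.plane(k,50)[:2] for k in hp],np.float32)
    v=np.array([S.plane(k,50)[:2] for k in hq],np.float32)
    print(tT,p.round(1),a,q.round(1),b,X.round(1),round(g,1),cv2.minAreaRect(w),cv2.minAreaRect(v))
# corner triangulation of the base top face: project centres for check
for nm,c,yaw,z in(('base',(509.3,165.1),13.07,30),('cover',(527.1,-294.2),31.9,20)):
    u=np.array([np.cos(np.radians(yaw)),np.sin(np.radians(yaw))]);n=np.array([-u[1],u[0]])
    pts=[np.r_[c+sx*50*u+sy*28*n,z] for sx,sy in((1,1),(1,-1),(-1,-1),(-1,1))]
    print(nm,'scene',[S.proj(P).round(1).tolist() for P in pts])
    for (cx,cy) in [(247,168) if nm=='base' else (120,268)]:
        W,o=up(S.I,cx,cy,34);red=W[...,0]-W[...,1:].mean(2);print(np.percentile(red,[80,90,95,99]))
        m=((red>60)).astype(np.uint8);c2=max(cv2.findContours(m,0,1)[0],key=cv2.contourArea)
        print(cv2.approxPolyDP(cv2.convexHull(c2),12,True)[:,0].__array__().astype(float).dot(1/U).round(1)+o)
E
python3 m2.py
```

```text
vals [164 158 154] [214 202 189] [137 131 121]Traceback (most recent call last):
  File "m2.py", line 11, in <module>
    p,hp,a=blob(T.I,xT,yT,11,tT);q,hq,b=blob(S.I,xS,yS,16,tS)
                                        ~~~~^^^^^^^^^^^^^^^^^
  File "m2.py", line 5, in blob
    c=max(cv2.findContours(m,0,1)[0],key=cv2.contourArea);M=cv2.moments(c)
ValueError: max() iterable argument is empty
```

```bash
sed -i 's/((140,192),(150,200),(160,205))/((125,165),(135,175),(143,182))/' m2.py; python3 m2.py
```

```text
vals [164 158 154] [214 202 189] [137 131 121]
125 [383.2 231.7] 131.859375 [116.2 253.7] 142.6796875 [ 527.3 -294.4   48.6] 0.7 ((526.3126220703125, -292.90850830078125), (35.44961929321289, 27.422443389892578), 32.85439682006836) ((528.8584594726562, -295.3521728515625), (35.09496307373047, 24.917903900146484), 35.1053466796875)
135 [383.2 231.7] 124.8046875 [116.2 253.7] 112.2578125 [ 527.4 -294.5   48.7] 0.9 ((527.0922241210938, -294.3496398925781), (34.85953140258789, 23.637624740600586), 32.855350494384766) ((529.0202026367188, -295.3138732910156), (33.11336898803711, 20.753259658813477), 32.823402404785156)
143 [383.3 231.7] 119.4296875 [116.2 253.9] 87.2890625 [ 527.4 -294.6   48.4] 1.0 ((527.0091552734375, -294.454833984375), (34.269554138183594, 23.20384979248047), 32.855953216552734) ((529.3915405273438, -295.5462341308594), (31.30820655822754, 17.09576988220215), 32.86067199707031)
base scene [[266.7, 159.8], [259.5, 169.7], [223.7, 163.5], [232.0, 154.1]]
[ 22.  87. 105. 128.]
[[225.8 164.5]
 [233.8 155.4]
 [266.9 161.5]
 [265.2 169. ]
 [259.1 176.8]
 [227.4 171.4]]
cover scene [[147.4, 255.8], [140.7, 275.3], [88.3, 274.7], [97.8, 255.3]]
[ 87.  109.  131.5 136.5]
[[ 89.6 274.5]
 [ 99.1 256.2]
 [147.5 257.6]
 [147.4 266.2]
 [141.1 283.5]
 [ 93.  283. ]]
```

The rib top triangulates to 48.6 mm (the text says 50) at (527,-294), which agrees with the face rectangle. Base yaw is 13.1° and cover yaw about 32°.

```bash
cat > g.py <<'E'
import sys,numpy as np
from scipy.spatial.transform import Rotation as R
from rig import ctrl
s=ctrl.sense();w,x,y,z=s['ee_rot'];Rc=R.from_quat([x,y,z,w])
X,Y,Z,yaw=map(float,sys.argv[1:5])
Rt=R.from_euler('z',yaw,degrees=True)*R.from_euler('x',180,degrees=True)
print('t',s['time_s'],'pos',s['eef_pos'].round(2),'yaw',np.degrees(np.arctan2(*Rc.as_matrix()[[1,0],[0,0]])).round(2),'F',s['force'].round(1),'Tq',s['wrist_torque'].round(2),'w',round(s['grip_width'],3),'gf',s['grip_force'],'j',s['joints'].round(2))
print('shift',(Rc.inv().apply(np.array([X,Y,Z])-s['eef_pos'])/1000).round(4),'rot',(Rc.inv()*Rt).as_rotvec().round(4))
E
python3 g.py 527.2 -294.4 110 32
```

```text
t 0.1 pos [ 119.58 -510.97  230.82] yaw 13.17 F [-0.6  0.1  0.5] Tq [-0.01  0.01  0.02] w 1.001 gf 0.0 j [-1.56  0.31  1.5   0.    1.33 -0.22]
shift [ 0.4462 -0.1179  0.1211] rot [-0.001  -0.0004 -0.3287]
```

Request:
play_rows --translation '[[0.05,-0.013,0.013],[0.1,-0.026,0.027],[0.15,-0.039,0.04],[0.2,-0.052,0.053],[0.25,-0.066,0.067],[0.3,-0.079,0.08],[0.35,-0.092,0.094],[0.4,-0.105,0.108],[0.446,-0.118,0.121],[0.446,-0.118,0.121]]' --rotation '[[0,0,-0.04],[0,0,-0.08],[0,0,-0.12],[0,0,-0.16],[0,0,-0.2],[0,0,-0.24],[0,0,-0.28],[0,0,-0.31],[0,0,-0.329],[0,0,-0.329]]' --gripper '[-0.3,-0.3,-0.3,-0.3,-0.3,-0.3,-0.3,-0.3,-0.3,-0.3]' --force 90

```text
time_s: 1.35
eef_pos: [528.4, -292.4, 108.5]
ee_rot: [-0.001, 0.961, 0.278, -0.001]
force: [-0.2, -0.3, 0.7]
grip_width: 0.647
grip_force: 0.0
```

```bash
python3 g.py 527.2 -294.4 23.5 32
```

```text
t 1.35 pos [ 528.37 -292.39  108.55] yaw 32.24 F [-0.2 -0.3  0.7] Tq [-0.02 -0.01  0.01] w 0.647 gf 0.0 j [-0.7   0.6   1.4   0.    1.15  0.31]
shift [-0.002   0.0013  0.085 ] rot [-0.0026  0.0005  0.0041]
```

Request:
play_rows --translation '[[-0.002,0.001,0.03],[-0.002,0.001,0.06],[-0.002,0.001,0.075],[-0.002,0.001,0.075],[-0.002,0.001,0.075]]' --rotation '[[0,0,0],[0,0,0],[0,0,0],[0,0,0],[0,0,0]]' --gripper '[-0.3,-0.3,-0.3,-0.3,-0.3]'

```text
time_s: 1.98
eef_pos: [526.2, -297.2, 36.6]
ee_rot: [0.001, 0.961, 0.276, 0.001]
force: [0.8, 0.6, 0.8]
grip_width: 0.653
grip_force: 0.0
```

```bash
python3 g.py 527.2 -294.4 23.5 32
```

```text
t 1.975 pos [ 526.2  -297.24   36.56] yaw 32.0 F [0.8 0.6 0.8] Tq [ 0.04 -0.03 -0.02] w 0.653 gf 0.0 j [-0.71  0.69  1.45 -0.    1.    0.3 ]
shift [ 0.0023 -0.0019  0.0131] rot [ 0.0019 -0.0006  0.    ]
```

Request:
play_rows --translation '[[0.002,-0.002,0.007],[0.002,-0.002,0.0125],[0.002,-0.002,0.0125],[0.002,-0.002,0.0125]]' --rotation '[[0.001,0,0],[0.001,0,0],[0.001,0,0],[0.001,0,0]]' --gripper '[-0.3,-0.3,-0.3,-0.3]'

```text
time_s: 2.48
eef_pos: [526.5, -293.9, 22.9]
ee_rot: [-0.0, 0.961, 0.276, -0.0]
force: [-0.2, 0.1, 1.1]
grip_width: 0.652
grip_force: 0.0
```

```bash
python3 g.py 527.2 -294.4 23.5 32
```

```text
t 2.475 pos [ 526.49 -293.94   22.89] yaw 32.01 F [-0.2  0.1  1.1] Tq [ 0.03 -0.03 -0.01] w 0.652 gf 0.0 j [-0.7   0.71  1.46  0.    0.97  0.31]
shift [ 0.0004  0.0008 -0.0006] rot [-0.0009 -0.      0.0003]
```

Well placed, 0.6 mm off. Closing the gripper.

Request:
play_rows --translation '[[0,0,0],[0,0,0],[0,0,0],[0,0,0],[0,0,0],[0,0,0]]' --rotation '[[0,0,0],[0,0,0],[0,0,0],[0,0,0],[0,0,0],[0,0,0]]' --gripper '[1,1,1,1,1,1]' --force 90

```text
time_s: 3.22
eef_pos: [526.7, -294.1, 23.3]
ee_rot: [-0.0, 0.961, 0.276, 0.0]
force: [-0.6, 0.2, 5.2]
grip_width: 0.265
grip_force: 89.3
```

```bash
python3 g.py 527.2 -294.4 110 32; python3 - <<'E'
from rig import vision
import pickle
from h import *
c=vision.capture('top');T=Cam(c);pickle.dump(c,open('top1.pkl','wb'))
for l in(60,80,90):
    h,o,_=topface(T.I,380,231,28,l);w=np.array([T.plane(topix(k,o),20)[:2] for k in h],np.float32);print(cv2.minAreaRect(w))
E
```

```text
t 3.225 pos [ 526.72 -294.14   23.33] yaw 32.02 F [-0.6  0.2  5.2] Tq [-0.04  0.09  0.01] w 0.265 gf 89.25493597984314 j [-0.7   0.71  1.46  0.    0.97  0.31]
shift [ 0.0003  0.0005 -0.0867] rot [ 0.0001 -0.0003  0.0003]
((547.3807983398438, -278.61785888671875), (51.23230743408203, 60.33511734008789), 31.878009796142578)
((547.5258178710938, -279.15264892578125), (49.259552001953125, 58.123477935791016), 31.754301071166992)
((547.612060546875, -279.2702941894531), (48.057918548583984, 57.259639739990234), 31.928829193115234)
```

Request:
play_rows --translation '[[0,0,-0.02],[0,0,-0.05],[0,0,-0.08],[0,0,-0.1],[0,0,-0.1],[0,0,-0.1]]' --rotation '[[0,0,0],[0,0,0],[0,0,0],[0,0,0],[0,0,0],[0,0,0]]' --gripper '[1,1,1,1,1,1]'

```text
time_s: 4.03
eef_pos: [526.0, -293.5, 121.3]
ee_rot: [-0.002, 0.961, 0.276, -0.001]
force: [0.7, 0.1, -1.9]
grip_width: 0.264
grip_force: 88.5
```

```bash
python3 g.py 509.3 165.1 125 13.07
```

```text
t 4.025 pos [ 525.95 -293.52  121.32] yaw 32.01 F [ 0.7  0.1 -1.9] Tq [-0.01  0.06  0.05] w 0.264 gf 88.51565480232239 j [-0.7   0.58  1.39  0.    1.17  0.31]
shift [ 0.229  -0.3977 -0.0025] rot [-0.0032  0.0012  0.3306]
```

Request:
play_rows --translation '[[0.02,-0.035,0],[0.046,-0.08,0],[0.075,-0.13,0],[0.104,-0.18,0],[0.132,-0.23,0],[0.161,-0.28,0],[0.19,-0.33,0],[0.216,-0.375,-0.001],[0.229,-0.398,-0.002],[0.229,-0.398,-0.002]]' --rotation '[[0,0,0.03],[0,0,0.07],[0,0,0.11],[0,0,0.15],[0,0,0.19],[0,0,0.23],[0,0,0.27],[0,0,0.31],[0,0,0.331],[0,0,0.331]]' --gripper '[1,1,1,1,1,1,1,1,1,1]'

```text
time_s: 5.28
eef_pos: [508.8, 166.4, 124.0]
ee_rot: [-0.001, 0.993, 0.115, -0.001]
force: [-0.7, -0.0, -2.1]
grip_width: 0.263
grip_force: 88.7
```

Request:
play_rows --translation '[[0,0,0],[0,0,0],[0,0,0]]' --rotation '[[0,0,0],[0,0,0],[0,0,0]]' --gripper '[1,1,1]'

```text
time_s: 5.65
eef_pos: [509.8, 164.2, 125.1]
ee_rot: [-0.0, 0.994, 0.113, -0.0]
force: [0.0, 0.1, -2.6]
grip_width: 0.266
grip_force: 88.7
```

```bash
python3 g.py 509.3 165.1 85 13.07;python3 - <<'E'
from rig import vision
import pickle
from h import *
o=[]
for n in('top','scene'):
    c=vision.capture(n);pickle.dump(c,open(n+'2.pkl','wb'));x,y=(195,238) if n=='top' else (247,150)
    o.append(cv2.resize(c['pixels'][y-40:y+40,x-40:x+40],(400,400),interpolation=cv2.INTER_NEAREST))
cv2.imwrite('pics/hover.png',np.hstack(o)[...,::-1])
E
```

```text
t 5.65 pos [509.75 164.22 125.1 ] yaw 12.99 F [ 0.   0.1 -2.6] Tq [-0.02  0.02  0.  ] w 0.266 gf 88.74003052711487 j [0.09 0.44 1.61 0.   1.09 1.44]
shift [-0.0002 -0.0009  0.0401] rot [-0.001   0.0005 -0.0014]
```

View pics/hover.png

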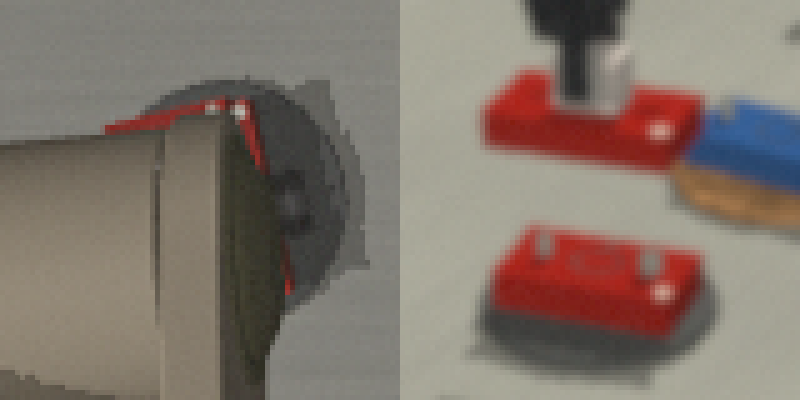

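The scene crop shows the cover held level above the base with the same heading. Both white dots are on the right: the cover's at crop (660,130) and the base's at (662,293). The wrist hides the top view. I'll lower the cover to just above the dowels and compare the dots there.

Request:
play_rows --translation '[[-0.0005,-0.001,0.02],[-0.0005,-0.001,0.04],[-0.0005,-0.001,0.053],[-0.0005,-0.001,0.053],[-0.0005,-0.001,0.053],[-0.0005,-0.001,0.053]]' --rotation '[[0,0,-0.001],[0,0,-0.001],[0,0,-0.001],[0,0,-0.001],[0,0,-0.001],[0,0,-0.001]]' --gripper '[1,1,1,1,1,1]'

```text
time_s: 6.5
eef_pos: [509.3, 165.9, 72.9]
ee_rot: [-0.0, 0.993, 0.114, 0.0]
force: [-0.3, 0.3, -1.2]
grip_width: 0.26
grip_force: 88.7
```

```bash
python3 g.py 509.1 165.1 70 13.07;cat > cmp.py <<'E'
from rig import vision,ctrl
from h import *
S0=Cam(pickle.load(open('scene.pkl','rb')));c=vision.capture('scene');S=Cam(c);pickle.dump(c,open('scene3.pkl','wb'))
zc=ctrl.sense()['eef_pos'][2]-23.3+20
b=S0.plane(dot(S0.I,258,167),30)
p0=S0.proj(b+[0,0,zc-30]);p=dot(S.I,*p0.round().astype(int))
print('zc',zc,'expected px',p0.round(2),'seen',p.round(2),'cover-base world',(S.plane(p,zc)-b).round(2))
x,y=p0.round().astype(int)+[-10,5]
cv2.imwrite('pics/low.png',cv2.resize(S.I[y-35:y+35,x-35:x+35],(490,490),interpolation=cv2.INTER_NEAREST)[...,::-1])
E
python3 cmp.py
```

```text
t 6.5 pos [509.32 165.86  72.9 ] yaw 13.11 F [-0.3  0.3 -1.2] Tq [-0.04  0.01 -0.05] w 0.26 gf 88.73731970787048 j [0.1  0.51 1.65 0.   0.97 1.44]
shift [-0.0004  0.0007  0.0029] rot [-0.0008 -0.001   0.0007]
zc 69.46125931927968 expected px [258.   152.38] seen [258.52 153.86] cover-base world [ 5.56 -6.09 39.46]
```

View pics/low.png

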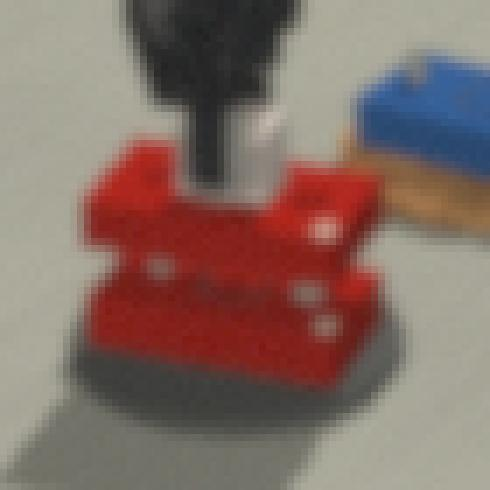

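The cover sits directly above the base with the two dots in line (crop (322,229) and (326,325)). My dot window picked up bench pixels, so I'll redo it with a tighter blob.

```bash
cat > cmp2.py <<'E'
from rig import ctrl
from h import *
def dot2(I,x,y,r=4):
    W,o=up(I,x,y,r);g=W[...,1:].mean(2);c=g[3*U:5*U,3*U:5*U].max();m=(g>(c+45)/2).astype(np.uint8)
    n,l,s,ce=cv2.connectedComponentsWithStats(m);k=np.argmin(np.linalg.norm(ce[1:]-4*U,axis=1))+1
    return topix(ce[k],o),s[k,4]/U/U,c
S0=Cam(pickle.load(open('scene.pkl','rb')));S=Cam(pickle.load(open('scene3.pkl','rb')));T=Cam(pickle.load(open('top.pkl','rb')))
q0=dot2(S0.I,259,168);q1=dot2(S.I,258,154);qb=dot2(S.I,259,168);qc=dot2(S0.I,139,274);tb=dot2(T.I,202,220);tc=dot2(T.I,377,212)
print(q0,q1,qb,qc,tb,tc)
print('base',tri(T,tb[0],S0,q0[0]),T.plane(tb[0],30),S0.plane(q0[0],30));print('cover',tri(T,tc[0],S0,qc[0]),T.plane(tc[0],20),S0.plane(qc[0],20))
zc=69.6;print('held - base',S.plane(q1[0],zc)-S0.plane(q0[0],30), 'height if aligned', [ (z,(S.plane(q1[0],z)-S0.plane(q0[0],30)).round(1)) for z in(66,67,68)])
E
python3 cmp2.py
```

```text
(array([259.0083402 , 168.00154448]), np.float64(9.484375), np.float64(143.5)) (array([258.89918033, 154.38155738]), np.float64(9.53125), np.float64(134.5)) (array([259.04125, 168.11675]), np.float64(7.8125), np.float64(102.5)) (array([138.59087343, 273.03268828]), np.float64(14.9375), np.float64(180.0)) (array([202.037346  , 220.02245893]), np.float64(7.609375), np.float64(190.0)) (array([376.90510321, 212.08744266]), np.float64(6.8125), np.float64(193.5))
base (array([557.81226231, 155.10272453,  29.95135869]), np.float64(2.0375021011749115)) [556.98773774 154.49349126  30.        ] [558.61218754 155.73394504  30.        ]
cover (array([ 576.17518301, -289.73586863,   20.36823279]), np.float64(1.285692296702153)) [ 575.71521219 -290.33058031   20.        ] [ 576.42942612 -289.15561806   20.        ]
held - base [ 0.05939839 -0.07427574 39.6       ] height if aligned [(66, array([-3.7,  5.6, 36. ])), (67, array([-2.7,  4.1, 37. ])), (68, array([-1.6,  2.5, 38. ]))]
```

The refined dots triangulate to 30.0 mm (base) and 20.4 mm (cover), matching the given sizes. The held cover is within about 0.1 mm of the base's dot, so I'll descend carefully.

Request:
play_rows --translation '[[0,0,0.002],[0,0,0.004],[0,0,0.006],[0,0,0.006],[0,0,0.006]]' --rotation '[[0,0,0],[0,0,0],[0,0,0],[0,0,0],[0,0,0]]' --gripper '[1,1,1,1,1]'

```text
time_s: 7.18
eef_pos: [509.0, 165.8, 66.2]
ee_rot: [-0.0, 0.993, 0.114, -0.0]
force: [-0.1, 0.2, -1.6]
grip_width: 0.261
grip_force: 88.7
```

```bash
python3 g.py 509.2 165.4 62 13.07
```

```text
t 7.175 pos [508.96 165.82  66.22] yaw 13.11 F [-0.1  0.2 -1.6] Tq [ 0.02  0.05 -0.01] w 0.261 gf 88.73701572418213 j [0.1  0.52 1.66 0.   0.96 1.44]
shift [0.0001 0.0005 0.0042] rot [-0.0009  0.0002  0.0006]
```

Request:
play_rows --translation '[[0,0.0003,0.001],[0,0.0003,0.002],[0,0.0003,0.003],[0,0.0003,0.004],[0,0.0003,0.004],[0,0.0003,0.004]]' --rotation '[[0,0,0],[0,0,0],[0,0,0],[0,0,0],[0,0,0],[0,0,0]]' --gripper '[1,1,1,1,1,1]'

```text
time_s: 7.92
eef_pos: [509.0, 165.5, 62.2]
ee_rot: [-0.0, 0.993, 0.114, -0.0]
force: [0.2, 0.2, -2.1]
grip_width: 0.26
grip_force: 88.7
```

```bash
python3 g.py 509.2 165.4 57 13.07
```

```text
t 7.925 pos [509.01 165.54  62.22] yaw 13.11 F [ 0.2  0.2 -2.1] Tq [ 0.01 -0.03  0.01] w 0.26 gf 88.73716235160828 j [0.09 0.53 1.66 0.   0.95 1.44]
shift [0.0002 0.0002 0.0052] rot [-0.001   0.0003  0.0007]
```

The underside is now about 5 mm below the dowel tops with no contact force, so both dowels are in the holes. Continuing down.

Request:
play_rows --translation '[[0,0,0.0015],[0,0,0.003],[0,0,0.0045],[0,0,0.006],[0,0,0.0075],[0,0,0.0075],[0,0,0.0075]]' --rotation '[[0,0,0],[0,0,0],[0,0,0],[0,0,0],[0,0,0],[0,0,0],[0,0,0]]' --gripper '[1,1,1,1,1,1,1]'

```text
time_s: 8.8
eef_pos: [509.0, 165.5, 54.7]
ee_rot: [-0.0, 0.993, 0.114, -0.0]
force: [-0.0, -0.4, -2.5]
grip_width: 0.263
grip_force: 88.7
```

```bash
python3 g.py 509.2 165.4 53 13.07
```

```text
t 8.8 pos [509.02 165.54  54.74] yaw 13.11 F [-0.  -0.4 -2.5] Tq [-0.   -0.02  0.02] w 0.263 gf 88.73716950416565 j [0.09 0.54 1.67 0.   0.93 1.44]
shift [0.0001 0.0002 0.0017] rot [-0.0009  0.0002  0.0007]
```

Request:
play_rows --translation '[[0,0,0.0005],[0,0,0.001],[0,0,0.0014],[0,0,0.0017],[0,0,0.0017],[0,0,0.0017]]' --rotation '[[0,0,0],[0,0,0],[0,0,0],[0,0,0],[0,0,0],[0,0,0]]' --gripper '[1,1,1,1,1,1]'

```text
time_s: 9.55
eef_pos: [509.0, 165.5, 53.3]
ee_rot: [-0.0, 0.993, 0.114, -0.0]
force: [-3.2, -0.8, 5.1]
grip_width: 0.266
grip_force: 89.7
```

```bash
python3 g.py 509.2 165.4 53 13.07
```

```text
t 9.55 pos [508.97 165.54  53.3 ] yaw 13.11 F [-3.2 -0.8  5.1] Tq [-0.17  0.51  0.  ] w 0.266 gf 89.72506642341614 j [0.1  0.54 1.67 0.   0.93 1.44]
shift [0.0002 0.0002 0.0003] rot [-0.0009  0.0003  0.0008]
```

Request:
play_rows --translation '[[0,0,0.0002],[0,0,0.0003],[0,0,0.0003],[0,0,0.0003]]' --rotation '[[0,0,0],[0,0,0],[0,0,0],[0,0,0]]' --gripper '[1,1,1,1]'

```text
time_s: 10.05
eef_pos: [509.0, 165.6, 53.3]
ee_rot: [-0.0, 0.993, 0.114, -0.0]
force: [-5.2, -1.2, 7.9]
grip_width: 0.264
grip_force: 90.1
```

```bash
python3 g.py 509.2 165.4 53 13.07
```

```text
t 10.05 pos [508.95 165.55  53.28] yaw 13.11 F [-5.2 -1.2  7.9] Tq [-0.2   0.68 -0.07] w 0.264 gf 90.14763951301575 j [0.1  0.54 1.67 0.   0.93 1.44]
shift [0.0002 0.0002 0.0003] rot [-0.0009  0.0002  0.0008]
```

Pressing also builds a sideways force (Fx −5 N), so I'll relieve that while adding downward push.

Request:
play_rows --translation '[[-0.0002,0,0.0002],[-0.0003,0,0.0004],[-0.0003,0,0.0004],[-0.0003,0,0.0004]]' --rotation '[[0,0,0],[0,0,0],[0,0,0],[0,0,0]]' --gripper '[1,1,1,1]'

```text
time_s: 10.55
eef_pos: [509.0, 165.6, 53.3]
ee_rot: [-0.0, 0.993, 0.114, 0.0]
force: [-5.2, -0.1, 11.4]
grip_width: 0.262
grip_force: 90.4
```

```bash
python3 g.py 509.2 165.4 53 13.07
```

```text
t 10.55 pos [508.98 165.57  53.29] yaw 13.11 F [-5.2 -0.1 11.4] Tq [-0.12  0.81 -0.01] w 0.262 gf 90.44609069824219 j [0.1  0.54 1.67 0.   0.93 1.44]
shift [0.0002 0.0002 0.0003] rot [-0.0008 -0.0007  0.0008]
```

Request:
play_rows --translation '[[-0.0003,0,0.0002],[-0.0006,0,0.0004],[-0.0008,0,0.0004],[-0.0008,0,0.0004],[-0.0008,0,0.0004]]' --rotation '[[0,0,0],[0,0,0],[0,0,0],[0,0,0],[0,0,0]]' --gripper '[1,1,1,1,1]'

```text
time_s: 11.18
eef_pos: [509.0, 165.6, 53.3]
ee_rot: [-0.001, 0.993, 0.114, 0.001]
force: [-1.7, 0.9, 11.6]
grip_width: 0.263
grip_force: 90.7
```

```bash
python3 g.py 509.2 165.4 53 13.07; python3 cmp.py; python3 - <<'E'
import cv2,pickle
I=pickle.load(open('scene3.pkl','rb'))['pixels'];cv2.imwrite('pics/end.png',cv2.resize(I[130:200,212:282],(490,490),interpolation=cv2.INTER_NEAREST)[...,::-1])
E
```

```text
t 11.175 pos [509.01 165.55  53.28] yaw 13.11 F [-1.7  0.9 11.6] Tq [0.02 0.48 0.01] w 0.263 gf 90.65519571304321 j [0.09 0.54 1.67 0.   0.93 1.44]
shift [0.0001 0.0002 0.0003] rot [-0.0008 -0.003   0.0007]
zc 49.99593095728967 expected px [258.07 159.11] seen [258.49 160.85] cover-base world [ 6.03 -7.23 20.  ]
```

View pics/end.png

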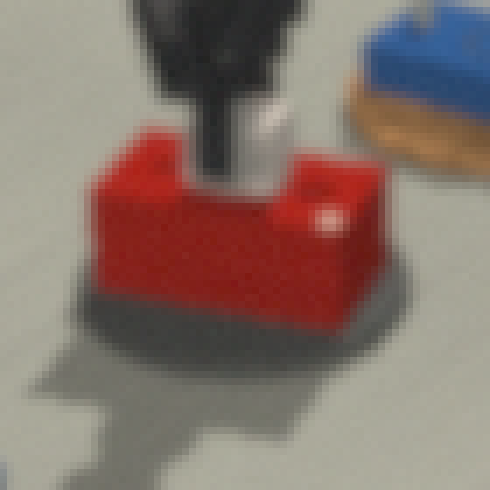

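The picture shows the cover flush on the base as one solid block, with its dot at (328,220) and no gap. I'll add the last of the push.

Request:
play_rows --translation '[[-0.0002,0,0.0002],[-0.0003,0,0.0003],[-0.0003,0,0.0003],[-0.0003,0,0.0003],[-0.0003,0,0.0003],[-0.0003,0,0.0003]]' --rotation '[[0,0,0],[0,0,0],[0,0,0],[0,0,0],[0,0,0],[0,0,0]]' --gripper '[1,1,1,1,1,1]'

```text
time_s: 11.98
eef_pos: [509.0, 165.6, 53.3]
ee_rot: [-0.001, 0.993, 0.114, 0.002]
force: [-1.8, 2.0, 13.7]
grip_width: 0.261
grip_force: 90.8
```

```bash
for i in 1 2; do python3 g.py 509.2 165.4 53 13.07; done
```

```text
t 11.975 pos [509.01 165.55  53.26] yaw 13.11 F [-1.8  2.  13.7] Tq [ 0.19  0.53 -0.  ] w 0.261 gf 90.77895641326904 j [0.09 0.54 1.67 0.   0.93 1.44]
shift [0.0002 0.0002 0.0003] rot [-0.0008 -0.0037  0.0006]
t 11.975 pos [509.01 165.55  53.26] yaw 13.11 F [-1.8  2.  13.7] Tq [ 0.19  0.53 -0.  ] w 0.261 gf 90.77895641326904 j [0.09 0.54 1.67 0.   0.93 1.44]
shift [0.0002 0.0002 0.0003] rot [-0.0008 -0.0037  0.0006]
```

```bash
python3 -c "
from rig import ctrl
print(ctrl.finish_job())"
```

```text
the job is handed in; nothing more can be done
None
```

The red mould is closed on the steel disc with the cover flush, dot over dot, and the arm still grips the rib; the wrist reads 13.7 N of push, about 16 N on the base with the cover's weight, and the job was handed in at 12.0 s.

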